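Unscrew the jar cap and lay it in the glass dish

ROBOT

A 7-joint arm with a two-finger parallel gripper is mounted at the origin on a cart in front of the work surface, level with it; the furniture and walls round the work are solid. World frame = base frame: x ahead of the robot, y to its left, z up, the work surface at z = 0. Lengths are in m, angles in rad, forces in N, time in s.
With the tool pointing down it reaches from about 0.425 to 0.875 m from the base axis. Payload 8.4 kg.
Tool frame: the origin (TCP) lies at the very end of the fingers, on their centre line; the grasp point (between the pads) lies robot.tcp_to_grasp behind it (robot.tcp_to_grasp is the distance from the TCP to the grasp point, in m); z points along the fingers, x is the direction in which the jaws open and shut, and the axes are right-handed (so a half turn about z gives the same grasp; the last joint's range is limited). The gripper opens to 87 mm and grips with 3 to 60 N. Pads are 19 mm wide; open, the fingers measure 117 mm over their backs; the gripper's body (75 mm by 190 mm) begins 51 mm behind the grasp point.
Start: joints at [1.071, 0.333, 0.04, 1.465, -0.013, 1.343, -0.059], TCP at [0.254, -0.598, 0.223] pointing down, gripper open.
Joint ranges: [-2.58, 2.58], [-0.38, 2.09], [-1.3, 1.39], [0.25, 2.4], [-1.5, 4.64], [0.08, 2.09], [-2.65, 2.65]. Speed limits (rad/s): [2.22, 2.22, 2.79, 2.79, 3.14, 3.14, 3.14].

INTERFACE

Orientations are given as a unit quaternion [w, x, y, z].
In Python, from plant import robot gives the robot as it stands. Calls block until the motion is done:
- robot.move_ptp(position, orientation): joint-space move of the TCP to a pose.
- robot.servo_line(position, v=0.15, rot=None, threshold=None): straight line of the TCP; rot=None keeps the orientation; v is the mean speed in m/s. With threshold (N) it stops when the force on the tool has changed by that much, and returns True; else False.
- robot.set_joints(angles): joint-space move.
- robot.gripper_to(opening, f_grip=None): finger opening in m; f_grip is the grip in N (None keeps the last); returns when the fingers have stopped.
- robot.hold(seconds).
- robot.solve_ik(position, orientation): joint angles nearest the present ones, or None.
- robot.observe(): the state.
- robot.camera(name): name is "side" or "top"; returns a dict with "img" (384x512x3 uint8, blue, green, red), "vfov" (degrees; the focal length in pixels is half the picture's height over the tangent of half this angle, whatever the lens; pixels are square), "cx", "cy" (the principal point, pixels), "k1" (the pictures are not rectified: a ray, as slopes to the right and down, at radius r is drawn at 1 + k1 r^2 times it, then the intrinsics apply), "R" (3x3) and "t" (3): a world point X has camera coordinates R X + t. Camera axes: x right, y down, z forward; pixel columns grow to the right and rows downward; lengths in m; the calibration is good to about 2 mm. A picture is of the moment at which its call begins. There is no depth.
A pose or a line that the arm cannot do raises robot.PlanningError and nothing moves.
- robot.job_done(): hands the job in, once; it reports no verdict.
Trained networks look in a picture, given as the dict that the camera call returned (one of the last four; its "shot" number tells which), for a name from the list of things; names that differ only in an ending like _2 or _b are one class to them, and where a whole thing is asked for, a point or a joint stands for the part that bears it (a point fixed in the world has none). Each returns a list of dicts, best first, with "score" (0 to 1); they miss things now and then, are a little off and sometimes report something else, mostly with a low value. They report only what shows in the picture. A call takes as long as a camera call. They do not tell look-alikes from the thing itself.
- robot.spot_in(label, picture): "pixel" ([column, row] in pixels, amid what is visible of it).
The state is a dict: "time": time; "q": joint angles; "joint_velocities": joint speeds; "tau": joint torques, N m; "tcp_pos": TCP position; "orientation": TCP orientation; "contact_force": force on the tool from outside, world axes, zero at the start; "torque": the same for the moment, N m; "opening": finger opening in m.
Only numpy, scipy, OpenCV 4.12 (cv2) and the standard library are available. Lean on these libraries where they do the work, as an engineer would, in place of code of your own. Each camera call takes 0.05 s, during which the arm holds its last target.

TASK

Open the amber jar that is clamped on the bench: unscrew its blue cap (anticlockwise seen from above, over several grips, following it up as it rises) until it comes free of the thread, without wrenching it off, and keep hold of it so that it does not fall. Then carry it straight to the round glass dish standing beside the jar and set it down gently, open end down, flat on the dish's floor, and let go. Leave the dish where it stands and do not disturb the bottle, tape, timer and marker near by.

Things in the scene. Friction and masses are not known exactly. Their poses are not given: they have to be found in the camera images.
- jar: amber wide-mouth jar, 84 mm across, in a grey clamp ring on a dark round base 116 mm across; fixed to the bench. Origin: centre of the base's underside, on the jar's axis; z up. Shoulder at 91 mm, neck rim at 135 mm. The neck has a coarse right-handed thread, 24 mm a turn, about 2 mm axial and 2 mm side play; it turns freely and holds the cap where it is left.
- cap: blue ribbed round screw cap, 60 mm across, 52 mm high (skirt 36 mm deep), 0.1 kg, gripped at any yaw. Origin: centre of its lower edge; z up, closed top at +52 mm. At the start screwed down, origin 99 mm above the jar's. Turned anticlockwise it rises 3.8 mm per rad and is free after 6.5 to 7.2 rad, 26 mm up; then lifts straight off the neck, clear of it 39 mm up. Let go half way it stays put.
- dish: round clear glass dish beside the jar (not the one far off to the right), 162 mm across the rim, 45 mm high, wall 2 mm, flat floor 3 mm thick and about 140 mm across inside; loose, 0.24 kg. Origin: centre of its underside; z up.
- bottle: clear plastic reagent bottle with a blue fixed cap, 56 mm across, 105 mm high; loose bystander. Origin: centre of its underside.
- tape: roll of green tape lying flat, 72 mm across, 19 mm high; loose bystander. Origin: centre of its underside.
- timer: white bench timer with three round buttons, 68x68x20 mm, lying on its back; loose bystander. Origin: centre of its underside.
- marker: black-capped marker pen, 137 mm long (its y axis), 13 mm high, lying on the bench; loose bystander. Origin: underside of its middle.
Not all that is in view belongs to the job. Of the things like the cap, leave any that is red or turquoise; of the rest the smaller one is meant.

How it is judged:
By the outcome, as a careful person would: the job done as asked, in the order asked, and still so for the second after the job is handed in, with the robot touching nothing.
It also fails if it takes over 72 s, if anything falls off the work surface, if the arm or the gripper's body presses on something with over 40 N, if the wrist force passes 120 N, or if a joint passes its speed limit or range.

## Working session

There is one attempt and no reset: what is moved stays moved. The work goes in short steps, each a Python script; the robot and the scene stay as the last script left them, time stands still between calls to the robot, and variables do not carry over. Pictures are saved under pics/ and viewed, and the job is handed in when it is done.

```bash
ls; mkdir -p pics; python3 - <<'E'
from plant import robot
import cv2,numpy as np
for n in ("side","top"):
    c=robot.camera(n); cv2.imwrite(f"pics/{n}0.png",cv2.resize(c["img"],None,fx=1.5,fy=1.5,interpolation=cv2.INTER_CUBIC))
    print(n,c["vfov"],c["cx"],c["cy"],c["k1"],np.round(c["R"],3).tolist(),np.round(c["t"],3))
    for l in ("jar","cap","dish","bottle","tape","timer","marker"):
        print(l,[(np.round(d["pixel"]).tolist(),round(d["score"],2)) for d in robot.spot_in(l,c)])
print(robot.tcp_to_grasp,robot.observe())
E
```

```text
pics
side 49.17884344987702 255.59930523570236 190.4656474385672 -0.07685199092456334 [[-0.269, -0.963, 0.008], [-0.852, 0.234, -0.467], [0.448, -0.133, -0.884]] [0.209 0.5   1.301]
jar [([317.0, 192.0], 0.75)]
cap [([283.0, 209.0], 0.86), ([351.0, 160.0], 0.61), ([336.0, 226.0], 0.56)]
dish [([215.0, 219.0], 0.89)]
bottle [([253.0, 150.0], 0.86)]
tape [([161.0, 252.0], 0.54)]
timer [([162.0, 214.0], 0.53)]
marker []
top 44.51030564561856 256.4680887815035 190.4100110872931 -0.009120972353144102 [[-0.001, -1.0, 0.014], [-0.988, -0.001, -0.155], [0.155, -0.014, -0.988]] [0.03  0.566 1.388]
jar [([314.0, 207.0], 0.77)]
cap [([271.0, 215.0], 0.86), ([325.0, 252.0], 0.78), ([372.0, 177.0], 0.71), ([325.0, 195.0], 0.58)]
dish [([197.0, 210.0], 0.6)]
bottle [([265.0, 133.0], 0.67)]
tape [([137.0, 242.0], 0.5), ([194.0, 210.0], 0.27)]
timer [([137.0, 184.0], 0.66)]
marker [([345.0, 151.0], 0.7)]
0.0187 {'time': 0.8, 'q': array([ 1.07079817,  0.33319065,  0.03986989,  1.46535789, -0.01338265,
        1.34327604, -0.05850545]), 'joint_velocities': array([-0.00041963,  0.000134  , -0.0009458 , -0.00101051,  0.00094756,
       -0.00130984, -0.0015066 ]), 'tau': array([ 3.52456382e-04, -6.56060171e+01,  1.33267678e+00, -4.04043818e+01,
       -6.00859453e-02,  3.50370014e-02, -5.50782161e-06]), 'tcp_pos': array([ 0.25360205, -0.59848765,  0.22257216]), 'orientation': array([ 7.91700033e-06,  8.33711724e-01, -5.52199929e-01,  1.47047333e-05]), 'contact_force': array([ 0.23028731, -0.14324415, -0.43103938]), 'torque': array([-0.0250653 , -0.04576811,  0.01966524]), 'opening': 0.08698072589755797}
```

View pics/side0.png

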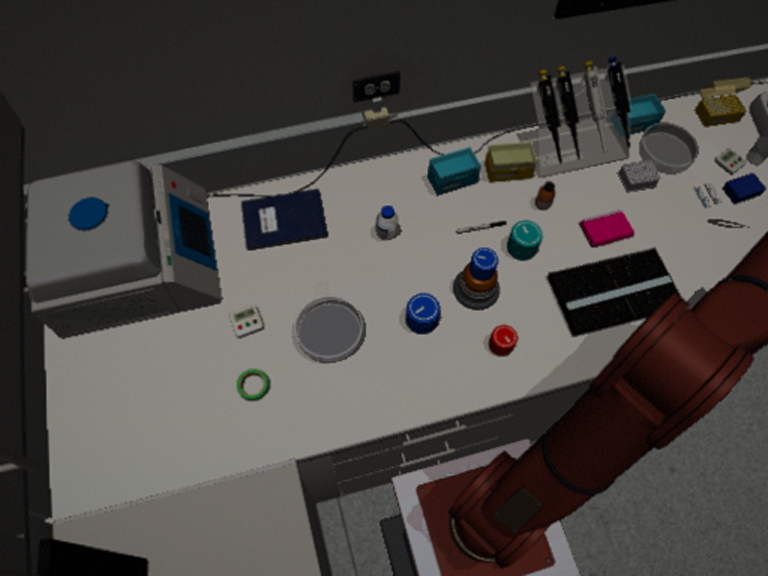

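View pics/top0.png

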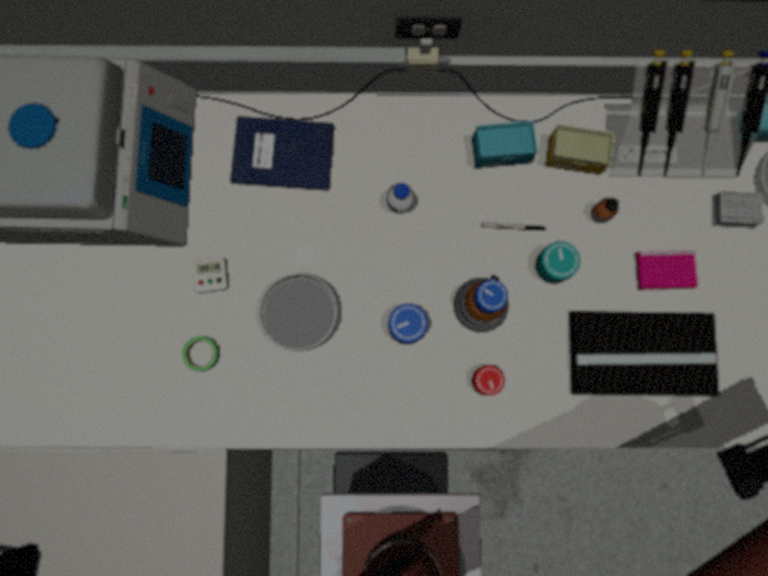

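Cap look-alikes in the top picture (native px): blue cap on the amber jar (327,197), larger loose blue cap (272,215), turquoise (372,175) and red (326,253). Red and turquoise are out, and the smaller of the two blue ones sits on the jar, so that is the target. I'll check it in a close crop and measure it.

```bash
cat > h.py <<'E'
from plant import robot
import cv2,numpy as np
from scipy.optimize import least_squares
def K(c):
    f=c["img"].shape[0]/2/np.tan(np.radians(c["vfov"]/2)); return np.array([[f,0,c["cx"]],[0,f,c["cy"]],[0,0,1]])
def proj(c,X):
    X=np.atleast_2d(np.asarray(X,float))
    return cv2.projectPoints(X,cv2.Rodrigues(np.array(c["R"]))[0],np.array(c["t"],float),K(c),np.array([c["k1"],0,0,0.]))[0][:,0]
def onplane(c,px,z):
    p=cv2.undistortPoints(np.array(px,float).reshape(-1,1,2),K(c),np.array([c["k1"],0,0,0.]))[:,0]
    R=np.array(c["R"]);t=np.array(c["t"]);C=-R.T@t
    d=np.c_[p,np.ones(len(p))]@R
    return C+d*((z-C[2])/d[:,2])[:,None]
def tri(obs):
    def r(X): return np.concatenate([proj(c,X)[0]-p for c,p in obs])
    s=least_squares(r,[.6,0,.1]); return s.x,np.round(s.fun,2)
def circ(c,x,y,z,r,n=60):
    a=np.linspace(0,2*np.pi,n); return proj(c,np.c_[x+r*np.cos(a),y+r*np.sin(a),z+0*a])
E
python3 - <<'E'
from h import *
cs=robot.camera("side");ct=robot.camera("top")
for n,c,(u,v) in(("side",cs,(320,185)),("top",ct,(320,203))):
    im=c["img"][v-50:v+50,u-60:u+60]; cv2.imwrite(f"pics/crop_{n}.png",cv2.resize(im,None,fx=6,fy=6,interpolation=cv2.INTER_CUBIC))
    hsv=cv2.cvtColor(c["img"],cv2.COLOR_BGR2HSV)
    m=cv2.inRange(hsv,(105,110,50),(125,255,255))
    nn,lab,st,ce=cv2.connectedComponentsWithStats(m)
    for i in range(1,nn):
        if st[i,4]>80: print(n,st[i],ce[i].round(1))
E
```

```text
side [485 116  25  15 226] [497.3 123.1]
side [315 165  17  16 202] [323.  172.4]
side [271 195  22  21 307] [281.8 204.9]
top [317 186  21  22 280] [326.9 197.6]
top [259 203  26  26 380] [271.7 215.2]
```

```bash
python3 - <<'E'
import cv2,numpy as np
a=cv2.imread("pics/crop_side.png");b=cv2.imread("pics/crop_top.png")
cv2.imwrite("pics/crops.png",cv2.resize(np.hstack([a,b]),(800,334)))
E
```

```text
(no output)
```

View pics/crops.png

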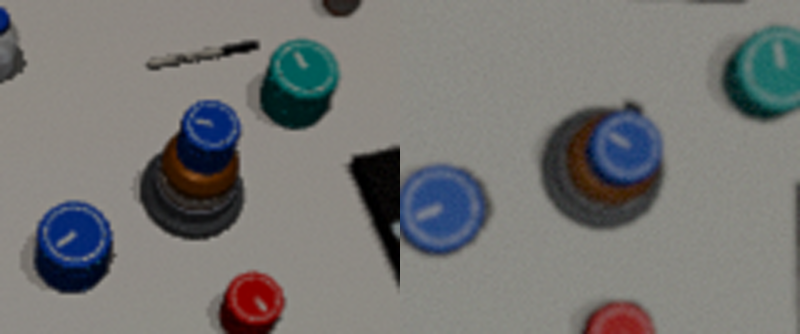

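The crop confirms it: a small blue ribbed cap on the amber jar, side native (323,172) and top native (327,198). Next I fit models of the cap, jar base, dish and bystanders.

```bash
cat >> h.py <<'E'
from scipy.optimize import minimize
S=4
def hullmask(c,rings,roi):
    u0,v0,w,h=roi
    P=np.vstack([circ(c,*r) for r in rings])
    P=(P+0.5-[u0,v0])*S
    m=np.zeros((h*S,w*S),np.uint8)
    cv2.fillConvexPoly(m,cv2.convexHull(np.round(P*16).astype(np.int32)),255,cv2.LINE_AA,4)
    return cv2.resize(m,(w,h),interpolation=cv2.INTER_AREA)/255.
def fit(c,mask,ringf,x0,roi,step=.01):
    u0,v0,w,h=roi; M=mask[v0:v0+h,u0:u0+w]/255.
    f=lambda p: np.abs(hullmask(c,ringf(p),roi)-M).sum()
    s=minimize(f,x0,method="Nelder-Mead",options=dict(initial_simplex=np.array([x0]+[list(np.array(x0)+step*e) for e in np.eye(len(x0))]),xatol=1e-4,fatol=.01))
    return s.x,s.fun,M.sum()
def bluemask(c):
    return cv2.inRange(cv2.cvtColor(c["img"],cv2.COLOR_BGR2HSV),(105,100,45),(130,255,255))
E
python3 - <<'E'
from h import *
cs=robot.camera("side");ct=robot.camera("top")
for n,c,(u,v) in(("side",cs,(323,172)),("top",ct,(327,198))):
    g=onplane(c,[(u,v)],.14)[0][:2]
    print(n,"cap",fit(c,bluemask(c),lambda p:[(p[0],p[1],.099,.03),(p[0],p[1],.151,.03)],list(g),(u-22,v-22,44,44)))
# rough things
tp={"dish":(200,208,.03),"bottle":(266,132,.1),"tape":(134,235,.019),"timer":(141,183,.02),"markerA":(322,150,.006),"markerB":(363,151,.006),"bigblue":(271.7,215,.06),"turq":(372,175,.06),"red":(326,253,.04),"base":(320,203,.0)}
for k,(u,v,z) in tp.items(): print(k,onplane(ct,[(u,v)],z)[0].round(3))
E
```

```text
side cap (array([ 0.54754515, -0.17967999]), np.float64(141.61176470588236), np.float64(206.0))
top cap (array([ 0.53414289, -0.17090631]), np.float64(109.74117647058821), np.float64(328.0))
dish [0.513 0.203 0.03 ]
bottle [0.734 0.002 0.1  ]
tape [0.432 0.404 0.019]
timer [0.592 0.388 0.02 ]
markerA [ 0.702 -0.179  0.006]
markerB [ 0.699 -0.31   0.006]
bigblue [ 0.489 -0.015  0.06 ]
turq [ 0.611 -0.321  0.06 ]
red [ 0.376 -0.179  0.04 ]
base [ 0.533 -0.17   0.   ]
```

```bash
cat >> h.py <<'E'
def bluemask(c):
    im=cv2.GaussianBlur(c["img"],(3,3),0).astype(int); b,g,r=im[...,0],im[...,1],im[...,2]
    return (((b-r)>0.35*b+6)&(b>1.25*g)).astype(np.uint8)*255
def overlay(c,ringsets,roi,name,k=8):
    u0,v0,w,h=roi
    im=cv2.resize(c["img"][v0:v0+h,u0:u0+w],None,fx=k,fy=k,interpolation=cv2.INTER_CUBIC)
    for rings,col in ringsets:
        for r in rings:
            P=(circ(c,*r)+.5-[u0,v0])*k
            cv2.polylines(im,[np.round(P).astype(np.int32)],True,col,1,cv2.LINE_AA)
    cv2.imwrite(name,im); return im
E
python3 - <<'E'
from h import *
cs=robot.camera("side");ct=robot.camera("top")
ims=[]
for n,c,(u,v) in(("side",cs,(323,175)),("top",ct,(325,198))):
    g=onplane(c,[(u,v)],.14)[0][:2]; roi=(u-24,v-30,48,60)
    m=bluemask(c)
    x,f,s=fit(c,m,lambda p:[(p[0],p[1],.099,.03),(p[0],p[1],.151,.03)],list(g),roi)
    print(n,x,f,s)
    im=overlay(c,[([(*x,.099,.03),(*x,.151,.03)],(0,255,255)),([(*x,.0,.058)],(0,255,0))],roi,"pics/x.png")
    ims+=[im,cv2.cvtColor(cv2.resize(m[v-30:v+30,u-24:u+24],None,fx=4,fy=8,interpolation=0),cv2.COLOR_GRAY2BGR)]
cv2.imwrite("pics/ov1.png",cv2.resize(np.hstack(ims),(800,334)))
E
```

```text
side [ 0.53446764 -0.1708828 ] 60.819607843137256 288.0
top [ 0.53269199 -0.16959677] 105.80392156862746 325.0
```

View pics/ov1.png

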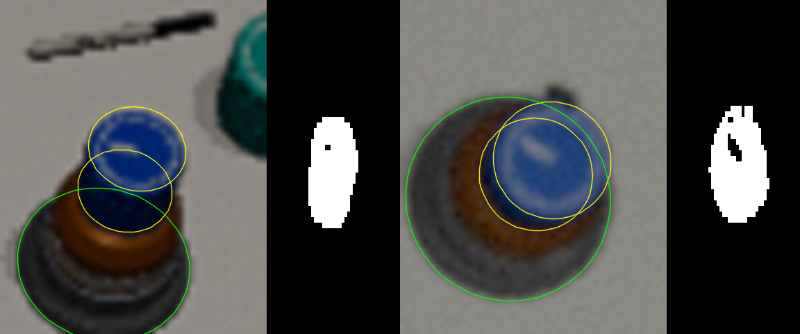

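```bash
python3 - <<'E'
from h import *
cs=robot.camera("side");ct=robot.camera("top")
ims=[]
x=(.5336,-.170)
for n,c,(u,v) in(("side",cs,(323,175)),("top",ct,(325,198))):
    roi=(u-20,v-24,40,48)
    im=overlay(c,[],roi,"pics/x.png",10)
    im2=overlay(c,[([(*x,.099,.03),(*x,.151,.03)],(0,255,255)),([(*x,.0,.058),(*x,.091,.042)],(0,255,0))],roi,"pics/x.png",10)
    ims+=[im if n=="top" else im,im2]
cv2.imwrite("pics/ov2.png",cv2.resize(np.vstack([np.hstack(ims[:2]),np.hstack(ims[2:])]),(500,600)))
E
```

```text
(no output)
```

View pics/ov2.png

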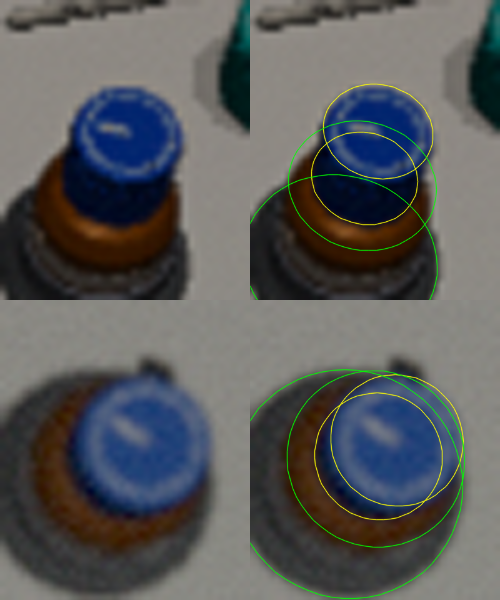

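The cap fits at about (0.533,-0.170) in both views, within about 3 mm, and agrees with the base circle. Next is the dish fit, plus an IK check over yaw.

```bash
python3 - <<'E'
from h import *
cs=robot.camera("side");ct=robot.camera("top")
print(onplane(cs,[(219.4,219.4)],.024),onplane(ct,[(199.7,207.5)],.03))
# edge fit of rim: gradient-based, maximize mean gradient normal along rim + base
def score(p,cams):
    s=0
    for c in cams:
        g=cv2.GaussianBlur(cv2.cvtColor(c["img"],cv2.COLOR_BGR2GRAY).astype(np.float32),(0,0),1.0)
        G=np.hypot(cv2.Sobel(g,cv2.CV_32F,1,0),cv2.Sobel(g,cv2.CV_32F,0,1))
        for z,r in((.045,.081),):
            P=circ(c,p[0],p[1],z,r,180).astype(np.float32)
            s+=cv2.remap(G,P[:,:1].copy(),P[:,1:].copy(),1).mean()
    return -s
best={}
for nm,cams in(("side",[cs]),("top",[ct]),("both",[cs,ct])):
    X=[(score((x,y),cams),x,y) for x in np.arange(.48,.54,.001) for y in np.arange(.175,.225,.001)]
    print(nm,min(X)); best[nm]=min(X)[1:]
x=best["both"]; ims=[]
for c,(u,v) in((cs,(218,219)),(ct,(199,208))):
    ims.append(overlay(c,[([(*x,.045,.081)],(0,255,255)),([(*x,.003,.07)],(0,255,0))],(u-33,v-33,66,66),"pics/x.png",6))
cv2.imwrite("pics/ov3.png",np.hstack(ims))
from scipy.spatial.transform import Rotation as Ro
for yaw in np.arange(-3.2,3.3,.4):
    q=Ro.from_matrix(np.array([[np.cos(yaw),np.sin(yaw),0],[np.sin(yaw),-np.cos(yaw),0],[0,0,-1]])).as_quat()
    for pos in((.533,-.17,.116),(x[0],x[1],.03)):
        s=robot.solve_ik(list(pos),[q[3],*q[:3]]); print(round(yaw,2),pos[1],None if s is None else np.round(s,2))
E
```

```text
[[0.51070118 0.20708027 0.024     ]] [[0.51490713 0.20367348 0.03      ]]
side (np.float32(-131.44232), np.float64(0.499), np.float64(0.20600000000000002))
top (np.float32(-91.74109), np.float64(0.514), np.float64(0.199))
both (np.float32(-161.40446), np.float64(0.5), np.float64(0.20600000000000002))
-3.2 -0.17 [-0.73  0.48  1.23  1.86 -0.49  1.16 -2.54]
-3.2 0.20600000000000002 [ 0.42  0.55 -1.09  1.89  0.56  1.05  2.17]
-2.8 -0.17 [ 0.38  0.24 -0.17  1.81  0.05  1.09 -2.61]
-2.8 0.20600000000000002 [ 0.42  0.55 -1.09  1.89  0.56  1.05  2.57]
-2.4 -0.17 [ 0.41  0.24 -0.21  1.81  0.06  1.09 -2.22]
-2.4 0.20600000000000002 [-1.31  0.48  1.02  1.97 -0.5   0.97 -2.44]
-2.0 -0.17 [ 0.44  0.25 -0.24  1.81  0.07  1.1  -1.82]
-2.0 0.20600000000000002 [-1.    0.35  0.62  1.96 -0.25  0.91 -2.25]
-1.6 -0.17 [ 0.47  0.25 -0.28  1.81  0.08  1.1  -1.43]
-1.6 0.20600000000000002 [ 0.22  0.42 -0.81  1.9   0.37  0.97 -2.37]
-1.2 -0.17 [ 0.5   0.25 -0.31  1.81  0.08  1.1  -1.04]
-1.2 0.20600000000000002 [ 0.27  0.45 -0.89  1.9   0.42  0.99 -2.  ]
-0.8 -0.17 [ 0.53  0.26 -0.35  1.8   0.1   1.1  -0.65]
[... 593 characters left out ...]
.8   0.15  1.11  1.31]
1.2 0.20600000000000002 [ 0.32  0.48 -0.95  1.9   0.46  1.    0.37]
1.6 -0.17 [ 0.71  0.28 -0.56  1.79  0.17  1.11  1.7 ]
1.6 0.20600000000000002 [ 0.32  0.48 -0.95  1.9   0.46  1.    0.77]
2.0 -0.17 [ 1.12  0.44 -1.09  1.78  0.43  1.18  1.9 ]
2.0 0.20600000000000002 [ 0.42  0.55 -1.09  1.89  0.56  1.05  1.09]
2.4 -0.17 [ 1.12  0.44 -1.09  1.78  0.43  1.18  2.3 ]
2.4 0.20600000000000002 [ 0.42  0.55 -1.09  1.89  0.56  1.05  1.49]
2.8 -0.17 [ 1.2   0.53 -1.23  1.77  0.53  1.22  2.62]
2.8 0.20600000000000002 [ 0.42  0.55 -1.09  1.89  0.56  1.05  1.89]
3.2 -0.17 [-0.73  0.48  1.23  1.86 -0.49  1.16 -2.42]
3.2 0.20600000000000002 [ 0.42  0.55 -1.09  1.89  0.56  1.05  2.29]
```

View pics/ov3.png

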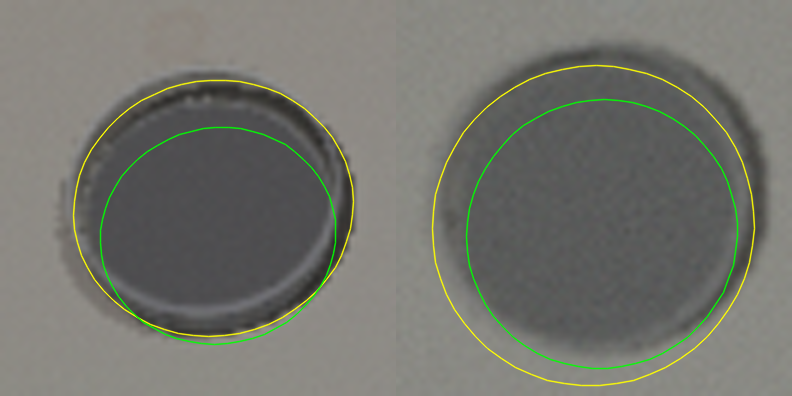

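```bash
python3 - <<'E'
from h import *
cs=robot.camera("side");ct=robot.camera("top")
x=(.512,.204); ims=[]
for c,(u,v) in((cs,(218,219)),(ct,(199,208))):
    for o in (0,1):
        ims.append(overlay(c,[([(*x,.045,.081)],(0,255,255)),([(*x,.003,.07)],(0,255,0))][:2*o],(u-33,v-33,66,66),"pics/x.png",6))
cv2.imwrite("pics/ov4.png",cv2.resize(np.vstack([np.hstack(ims[:2]),np.hstack(ims[2:])]),(600,600)))
E
```

```text
(no output)
```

View pics/ov4.png

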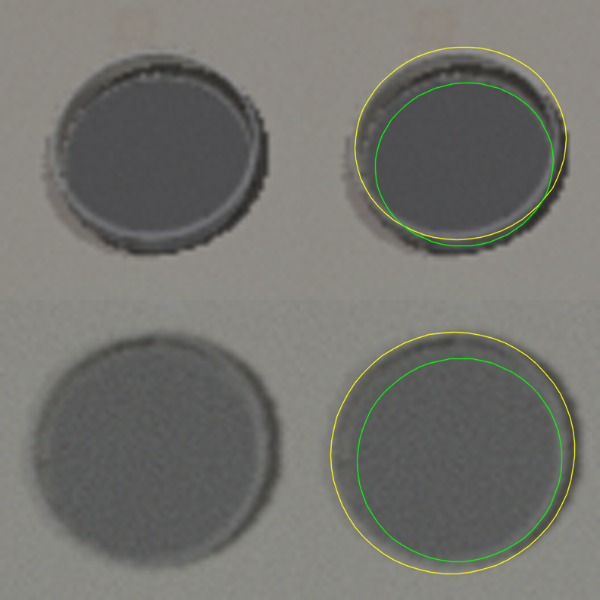

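```bash
cat >> h.py <<'E'
from scipy.spatial.transform import Rotation as Ro
def quat(yaw):
    q=Ro.from_matrix(np.array([[np.cos(yaw),np.sin(yaw),0],[np.sin(yaw),-np.cos(yaw),0],[0,0,-1]])).as_quat(); return [q[3],*q[:3]]
def yawof(o):
    M=Ro.from_quat([*o["orientation"][1:],o["orientation"][0]]).as_matrix(); return np.arctan2(M[1,0],M[0,0])
def st(tag=""):
    o=robot.observe()
    print(tag,"t",round(o["time"],2),"tcp",o["tcp_pos"].round(4),"yaw",round(yawof(o),3),"F",o["contact_force"].round(1),"M",o["torque"].round(2),"op",round(o["opening"],4),"q",o["q"].round(2)); return o
E
python3 - <<'E'
from h import *
robot.move_ptp([.5328,-.1695,.25],quat(-2.2)); st("above")
print(robot.servo_line([.5328,-.1695,.1155],v=.12,threshold=8)); st("down")
for n in("side","top"):
    c=robot.camera(n); u,v=(323,172) if n=="side" else (325,195)
    overlay(c,[],(u-50,v-50,100,90),f"pics/pre_{n}.png",4)
E
```

```text
above t 3.26 tcp [ 0.5325 -0.1705  0.2499] yaw -2.201 F [ 0.1 -0.2  0.7] M [0.04 0.04 0.03] op 0.087 q [ 0.46  0.15 -0.25  1.64  0.04  1.36 -2.  ]
False
down t 4.53 tcp [ 0.5334 -0.1696  0.1163] yaw -2.2 F [ 0.2 -0.4  0.1] M [ 0.05  0.01 -0.03] op 0.0872 q [ 0.45  0.25 -0.25  1.81  0.07  1.09 -2.03]
```

```bash
python3 -c "
import cv2,numpy as np
cv2.imwrite('pics/pre.png',np.hstack([cv2.imread('pics/pre_side.png'),cv2.imread('pics/pre_top.png')]))"
```

```text
(no output)
```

View pics/pre.png

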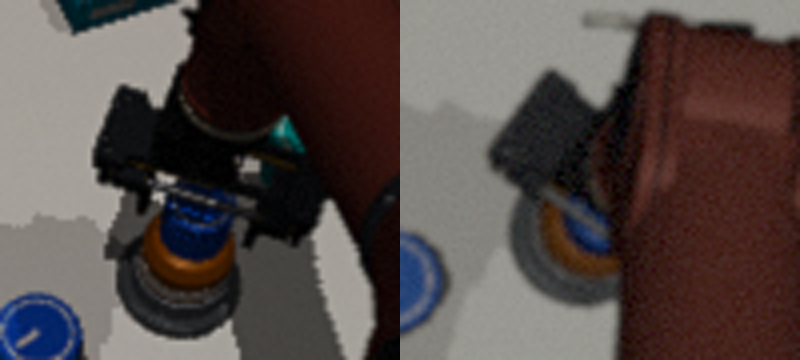

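Both views show the fingers astride the cap, side crop about (200,210), with clear room on both sides. I'll grip lightly and read the side force.

```bash
python3 - <<'E'
from h import *
robot.gripper_to(.056,f_grip=6); robot.hold(.2); o=st("grip6")
robot.gripper_to(.056,f_grip=25); robot.hold(.2); o=st("grip25")
E
```

```text
grip6 t 5.43 tcp [ 0.5328 -0.1695  0.1155] yaw -2.2 F [-0.5 -0.2  0.6] M [0.1  0.08 0.03] op 0.0601 q [ 0.45  0.25 -0.25  1.81  0.07  1.09 -2.03]
grip25 t 5.85 tcp [ 0.5328 -0.1695  0.1155] yaw -2.2 F [-0.4  0.2  1. ] M [0.13 0.04 0.03] op 0.0599 q [ 0.45  0.25 -0.25  1.81  0.07  1.09 -2.03]
```

The opening is 60 mm, which is the cap's diameter, and there is no side force. I'll turn it.

```bash
cat >> h.py <<'E'
P0=np.array([.5328,-.1695,.1155]); PITCH=.0038
def turn(yaw,z,d,rate=1.1,n=2):
    for _ in range(n):
        yaw+=d/n; z+=PITCH*d/n
        robot.servo_line([P0[0],P0[1],z],v=PITCH*rate,rot=quat(yaw)); st("turn")
    return yaw,z
E
python3 - <<'E'
from h import *
turn(-2.2,.1155,1.2,n=3)
E
```

```text
turn t 6.4 tcp [ 0.5327 -0.1696  0.1168] yaw -1.803 F [ 0.6 -1.1 -1.5] M [ 0.07 -0.02  0.01] op 0.0597 q [ 0.49  0.25 -0.3   1.81  0.08  1.1  -1.64]
turn t 6.95 tcp [ 0.5328 -0.1696  0.1185] yaw -1.404 F [ 0.7 -0.1 -0.2] M [ 0.05  0.08 -0.04] op 0.0597 q [ 0.53  0.25 -0.35  1.8   0.1   1.1  -1.25]
turn t 7.5 tcp [ 0.5328 -0.1695  0.12  ] yaw -1.004 F [ 0.4 -0.7 -1. ] M [-0.03 -0.02 -0.03] op 0.06 q [ 0.58  0.26 -0.4   1.8   0.11  1.11 -0.87]
```

```bash
cat >> h.py <<'E'
def back(yaw,z,d,n=2):
    for _ in range(n):
        yaw-=d/n; z+=.0005
        robot.servo_line([P0[0],P0[1],z],v=.0005/(d/n/1.2),rot=quat(yaw))
    st("back"); return yaw,z
def regrip(yaw,z,d):
    robot.gripper_to(.080); st("open")
    yaw,z=back(yaw,z,d)
    robot.gripper_to(.056,f_grip=25); robot.hold(.15); st("regrip"); return yaw,z
E
python3 - <<'E'
from h import *
y,z=turn(-1.0,.12006,1.4,n=2)
print(y,z)
y,z=regrip(y,z,2.6); print(y,z)
E
```

```text
turn t 8.35 tcp [ 0.5328 -0.1695  0.1227] yaw -0.303 F [ 0.2  1.2 -1.6] M [-0.03 -0.1   0.05] op 0.0597 q [ 0.66  0.27 -0.49  1.79  0.14  1.12 -0.19]
turn t 9.2 tcp [ 0.5328 -0.1695  0.1254] yaw 0.397 F [ 0.3  0.2 -0.6] M [ 0.01 -0.16  0.05] op 0.0597 q [ 0.74  0.28 -0.59  1.78  0.17  1.13  0.49]
0.3999999999999999 0.12538
open t 9.88 tcp [ 0.5328 -0.1695  0.1254] yaw 0.4 F [ 0.3  0.6 -0.4] M [ 0.01 -0.1  -0.01] op 0.0799 q [ 0.74  0.28 -0.59  1.78  0.17  1.13  0.49]
back t 12.78 tcp [ 0.5328 -0.1695  0.1264] yaw -2.199 F [0.1 0.  0.8] M [ 0.11  0.12 -0.02] op 0.0798 q [ 0.46  0.24 -0.26  1.8   0.07  1.12 -2.03]
regrip t 13.46 tcp [ 0.5328 -0.1695  0.1264] yaw -2.2 F [-0.7 -0.3  0.5] M [-0.01  0.02 -0.01] op 0.0597 q [ 0.46  0.24 -0.26  1.8   0.07  1.12 -2.03]
-2.2 0.12638
```

```bash
python3 - <<'E'
from h import *
y,z=turn(-2.2,.12638,2.6,n=3)
y,z=regrip(y,z,2.6); print(y,z)
c=robot.camera("side")
x=(.5328,-.1695); k=2*2.6*.0038
overlay(c,[],(290,130,65,90),"pics/x1.png",6)
overlay(c,[([(*x,.099+k,.03),(*x,.151+k,.03)],(0,255,255))],(290,130,65,90),"pics/x2.png",6)
cv2.imwrite("pics/mid.png",np.hstack([cv2.imread("pics/x1.png"),cv2.imread("pics/x2.png")]))
E
```

```text
turn t 14.47 tcp [ 0.5328 -0.1695  0.1297] yaw -1.335 F [0.1 0.3 0.1] M [-0.02  0.02 -0.  ] op 0.0596 q [ 0.54  0.24 -0.36  1.79  0.09  1.13 -1.18]
turn t 15.49 tcp [ 0.5328 -0.1695  0.133 ] yaw -0.468 F [ 0.5 -0.7  0.3] M [-0.02 -0.07  0.01] op 0.0599 q [ 0.64  0.25 -0.47  1.78  0.13  1.14 -0.34]
turn t 16.51 tcp [ 0.5328 -0.1695  0.1363] yaw 0.398 F [1.2 0.3 0.6] M [ 0.03 -0.19 -0.02] op 0.0597 q [ 0.73  0.27 -0.58  1.77  0.16  1.15  0.5 ]
open t 17.19 tcp [ 0.5328 -0.1695  0.1363] yaw 0.4 F [0.2 0.7 0.6] M [-0.01 -0.13 -0.01] op 0.0794 q [ 0.73  0.27 -0.58  1.77  0.16  1.15  0.5 ]
back t 20.09 tcp [ 0.5328 -0.1695  0.1372] yaw -2.199 F [0.6 0.4 0.6] M [ 0.08  0.04 -0.02] op 0.0802 q [ 0.46  0.23 -0.27  1.79  0.07  1.14 -2.02]
regrip t 20.77 tcp [ 0.5328 -0.1695  0.1373] yaw -2.2 F [-0.4  0.1 -0.4] M [0.06 0.02 0.  ] op 0.06 q [ 0.46  0.23 -0.27  1.79  0.07  1.14 -2.03]
-2.2 0.13726000000000002
```

View pics/mid.png

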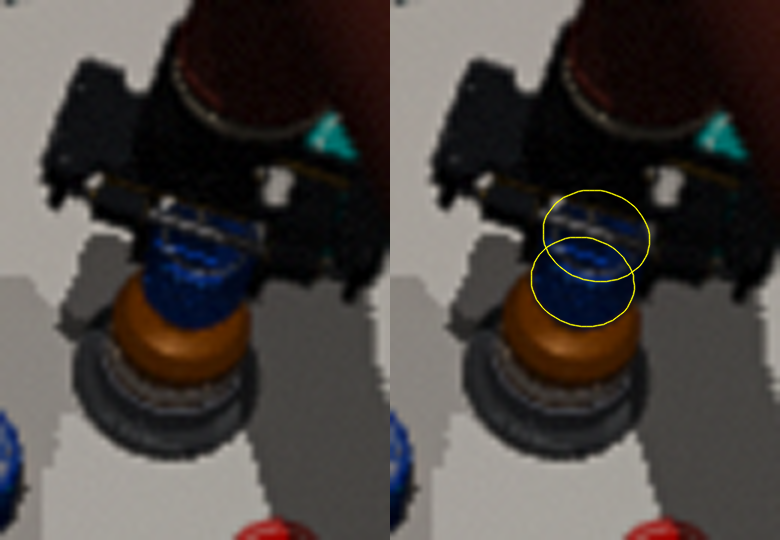

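The cap edge sits where the model predicts after 5.2 rad of turning, at row ~327 in the crop. I'll take the last part of the thread, then test that it is free with a guarded lift.

```bash
python3 - <<'E'
from h import *
y,z=turn(-2.2,.13726,2.3,n=4)
print(robot.servo_line([P0[0],P0[1],z+.006],v=.02,threshold=6)); st("lift")
E
```

```text
turn t 21.54 tcp [ 0.5328 -0.1695  0.1395] yaw -1.627 F [-0.4  0.6  0.5] M [0.05 0.01 0.04] op 0.0598 q [ 0.52  0.23 -0.33  1.78  0.08  1.14 -1.47]
turn t 22.27 tcp [ 0.5328 -0.1695  0.1416] yaw -1.053 F [-0.8 -0.6  0. ] M [ 0.01 -0.02  0.  ] op 0.0601 q [ 0.58  0.24 -0.4   1.77  0.1   1.15 -0.9 ]
turn t 22.99 tcp [ 0.5329 -0.1695  0.1439] yaw -0.478 F [ 0.4 -0.3  0.8] M [-0.   -0.03  0.01] op 0.0594 q [ 0.63  0.24 -0.47  1.77  0.12  1.16 -0.34]
turn t 23.72 tcp [ 0.5328 -0.1695  0.146 ] yaw 0.097 F [ 0.2 -1.3  0.4] M [ 0.03 -0.15 -0.  ] op 0.0597 q [ 0.7   0.25 -0.54  1.76  0.14  1.17  0.21]
False
lift t 24.17 tcp [ 0.5328 -0.1695  0.1521] yaw 0.1 F [-0.5  0.2 -1.2] M [ 0.06 -0.09 -0.  ] op 0.0599 q [ 0.7   0.24 -0.54  1.76  0.13  1.18  0.22]
```

Free, with no resistance. Now I lift it straight off the neck and look.

```bash
python3 - <<'E'
from h import *
print(robot.servo_line([P0[0],P0[1],.195],v=.05,threshold=8)); st("lift")
c=robot.camera("side"); t=robot.camera("top")
x=(.5328,-.1695); k=.195-.0185
a=overlay(c,[([(*x,k,.03)],(0,255,255))],(280,100,90,120),"pics/x1.png",4)
b=overlay(t,[],(275,140,90,120),"pics/x2.png",4)
cv2.imwrite("pics/lift.png",np.hstack([a,b]))
for p in([.510,.204,.195],[.510,.204,.03]): print(np.round(robot.solve_ik(p,quat(.1)),2))
E
```

```text
False
lift t 25.18 tcp [ 0.5326 -0.1695  0.1946] yaw 0.1 F [-0.1 -0.5  0.1] M [ 0.   -0.12  0.01] op 0.0598 q [ 0.7   0.21 -0.54  1.7   0.11  1.26  0.24]
[ 0.29  0.25 -0.87  1.72  0.2   1.27 -0.52]
[ 0.23  0.44 -0.82  1.88  0.39  0.98 -0.67]
```

View pics/lift.png

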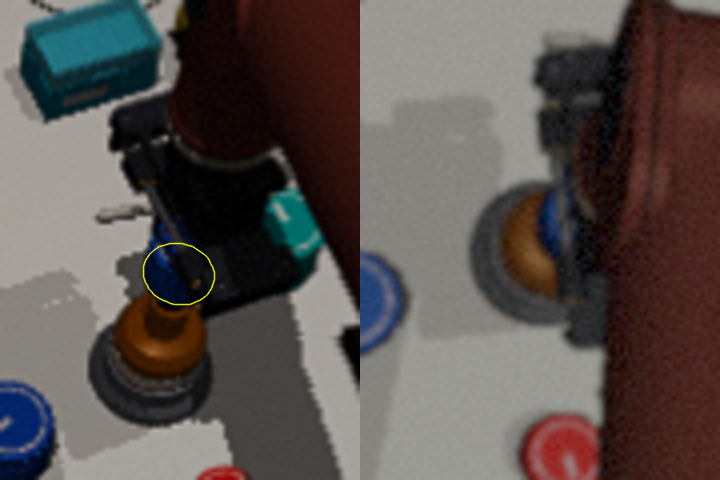

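The side view shows the cap between the fingers at crop (180,265) with the bare amber neck below at (170,310), so it is off and held. I'll carry it over the dish.

```bash
python3 - <<'E'
from h import *
robot.servo_line([.510,.204,.195],v=.14); st("over")
robot.servo_line([.510,.204,.085],v=.1,threshold=6); robot.hold(.2); st("low")
c=robot.camera("side"); t=robot.camera("top")
x=(.510,.204); k=.085-.0185
a=overlay(c,[([(*x,k,.03)],(0,255,255)),([(*x,.045,.081)],(0,255,0))],(165,150,100,110),"pics/x1.png",4)
b=overlay(t,[([(*x,.045,.081)],(0,255,0))],(150,150,100,110),"pics/x2.png",4)
cv2.imwrite("pics/over.png",np.hstack([a,b]))
E
```

```text
over t 28.1 tcp [0.5101 0.2035 0.195 ] yaw 0.099 F [ 0.6  0.2 -0.1] M [-0.07 -0.1  -0.02] op 0.0597 q [ 0.24  0.23 -0.8   1.72  0.17  1.27 -0.5 ]
low t 29.55 tcp [0.5103 0.2041 0.0855] yaw 0.1 F [ 0.1  0.3 -1.2] M [-0.03 -0.11  0.04] op 0.0597 q [ 0.19  0.34 -0.76  1.84  0.27  1.06 -0.58]
```

View pics/over.png

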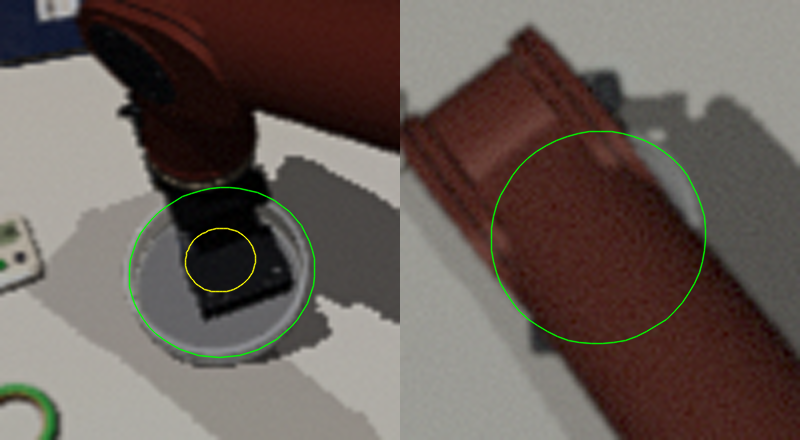

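```bash
python3 - <<'E'
from h import *
robot.servo_line([.508,.204,.029],v=.06,threshold=6); robot.hold(.2); st("near")
print(robot.servo_line([.508,.204,.016],v=.01,threshold=3)); st("touch")
E
```

```text
near t 30.93 tcp [0.5082 0.204  0.0293] yaw 0.1 F [-0.   0.9 -0.6] M [ 0.01 -0.17 -0.01] op 0.06 q [ 0.16  0.41 -0.73  1.89  0.33  0.96 -0.63]
True
touch t 31.65 tcp [0.508  0.2039 0.023 ] yaw 0.1 F [-1.1 -0.7  6.1] M [-0.02 -0.05  0.03] op 0.0598 q [ 0.15  0.42 -0.73  1.89  0.34  0.95 -0.63]
```

Contact comes at TCP 23 mm, where the floor height predicts about 21.5 ± 2. I'll release narrowly and rise straight up.

```bash
python3 - <<'E'
from h import *
robot.gripper_to(.062,f_grip=5); robot.gripper_to(.074); robot.hold(.3); st("rel")
robot.servo_line([.508,.204,.15],v=.06,threshold=8); st("up")
robot.servo_line([.508,.204,.25],v=.15)
o=robot.observe(); q=o["q"].copy(); q[0]+=-1.0  # swing clear, tool high
robot.set_joints([1.071,.1,.04,1.465,-.013,1.343,-.059]); st("away")
for n in("side","top"):
    c=robot.camera(n); cv2.imwrite(f"pics/{n}9.png",cv2.resize(c["img"],None,fx=1.5,fy=1.5,interpolation=cv2.INTER_CUBIC))
    u,v=(218,219) if n=="side" else (199,208)
    overlay(c,[([(.508,.204,.003,.03),(.508,.204,.055,.03)],(0,255,255)),([(.51,.204,.045,.081)],(0,255,0))][:1],(u-33,v-33,66,66),f"pics/z_{n}.png",6)
    cv2.imwrite(f"pics/y_{n}.png",cv2.resize(c["img"][v-33:v+33,u-33:u+33],None,fx=6,fy=6,interpolation=cv2.INTER_CUBIC))
r=cv2.imread
cv2.imwrite("pics/fin.png",cv2.resize(np.vstack([np.hstack([r("pics/y_side.png"),r("pics/z_side.png")]),np.hstack([r("pics/y_top.png"),r("pics/z_top.png")])]),(600,600)))
E
```

```text
rel t 32.8 tcp [0.5074 0.2036 0.0225] yaw 0.1 F [-0.4  0.1  0.6] M [-0.04 -0.13 -0.04] op 0.074 q [ 0.15  0.42 -0.73  1.89  0.34  0.95 -0.63]
up t 35.08 tcp [0.5079 0.204  0.1498] yaw 0.1 F [-0.3 -0.3  0.1] M [-0.07 -0.14  0.03] op 0.0739 q [ 0.22  0.27 -0.79  1.78  0.2   1.18 -0.53]
away t 38.84 tcp [ 0.2492 -0.5886  0.3728] yaw -1.172 F [-0.4  0.6 -1.2] M [0.23 0.09 0.03] op 0.0739 q [ 1.07  0.1   0.04  1.47 -0.01  1.34 -0.06]
```

View pics/fin.png

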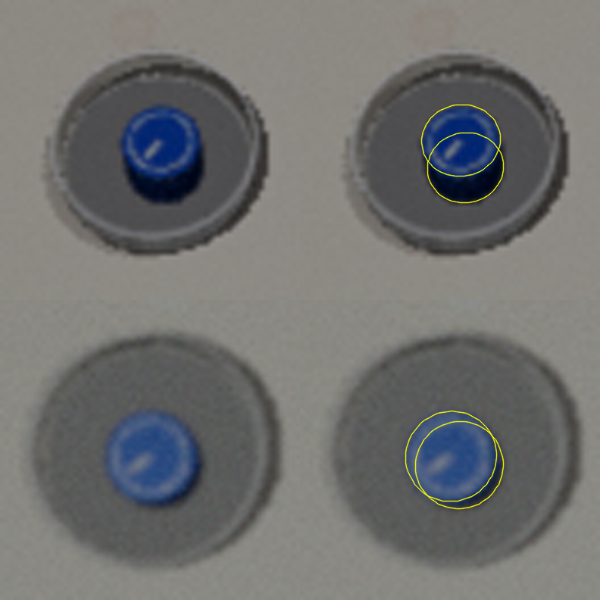

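View pics/top9.png

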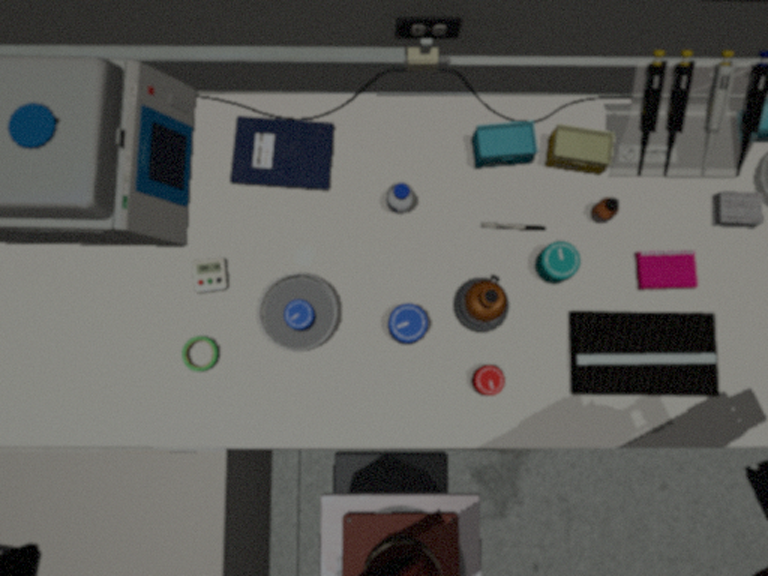

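View pics/side9.png

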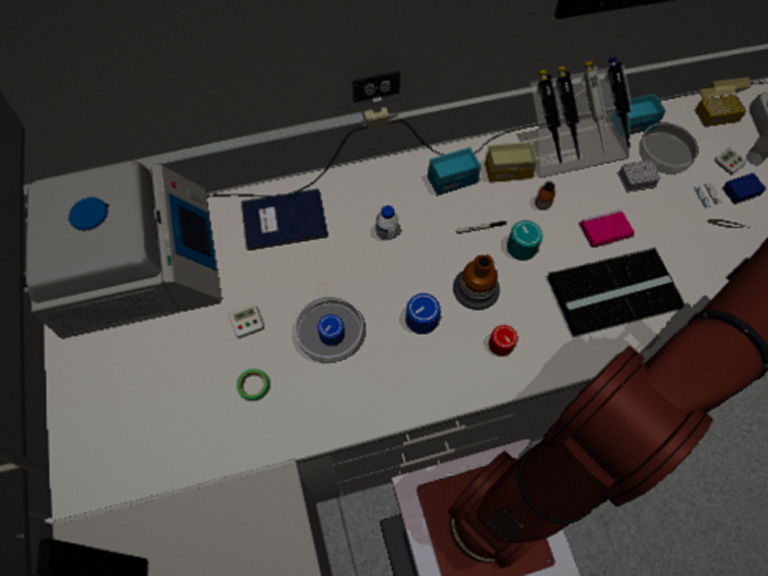

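The cap stands upright and flat near the middle of the dish, at about (300,315) in the top picture. The jar is bare, and the dish, bottle, tape, timer and marker show at the same pixels as before. I'm handing in.

```bash
python3 -c "
from plant import robot
robot.job_done()"
```

```text
the job is handed in; nothing more can be done
```

The cap is off the jar and standing open end down on the floor of the glass dish, and I handed the job in at about 39 s of the 72 s allowed.

- **Unscrewing:** I turned the small blue cap off the amber jar in three grips, about 7.5 rad in all, following it up at 3.8 mm per rad. Side forces stayed around 1–2 N. A guarded lift met no resistance, so it was free of the thread and not pulled off.
- **Placing:** I carried it straight to the dish and lowered it until it touched, at about 6 N. Contact came at 23 mm tool height, against 21.5 ± 2 mm predicted. I then let go and moved the arm clear.
- **Last checks:** The final side and top pictures show the cap upright near the dish's centre and the jar open. By eye, the dish, bottle, tape, timer and marker sit at the same pixels as before.
- **Disagreements:** The two cameras differed by 2–4 mm on where the cap and dish are, which was within the clearances. The automatic edge fit of the dish rim was about 10 mm off, so I dropped it and set the dish position by eye against overlays.

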